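# Clear the rejected board and hold the board holder open to size

## Task

A rejected power-supply board has been left lying on the shut jaws of the board holder: take it off and drop it into the red reject bin so that it lies flat on the bin's bottom, parts up. Then pull the holder's spring-loaded jaw open by its orange tab until its yellow pointer stands level with the red size clip on the scale, and keep it there so that I can lay the next board in: the jaw springs shut if it is let go, so finish while still holding the tab with the fingers. Do not shift the size clip, and leave the solder reel, flux bottle, multimeter and screwdriver where they are.

Things in the scene. Friction and masses are not known exactly. Their poses are not given: they have to be found in the camera images.
- holder: Fixed board holder: grey plate 230 (x) x 170 (y) x 12 mm, two guide rods along x in brass spring barrels (y = -50, 50; under z = 45), two black jaws 130 mm long in y, tops at z = 50: fixed one at x = 69 to 95, sliding one at 13 to 49 when shut. End blocks 45 to 50 mm high at x = -115 and 115. White scale rail at y = 67 to 85, z = 30. Origin: centre of underside, z up; yaw within 0.5 rad of the world axes.
- jaw: Sliding jaw with orange tab and yellow pointer; starts shut. Origin and axes coincide with holder's when shut; it opens along the holder's -x by up to 62 mm. Springs push it shut: 3 N when shut, 1.1 N more for each 10 mm (about 10 N fully open). It shuts whenever let go; there is no catch.
- pull_tab (a point): On the jaw's orange pull tab, an upright plate 8 mm thick (x) x 36 mm wide (y) that stands from the jaw's flat top (z = 50) to z = 84. The point is central in thickness and width, at z = 70, 14 mm below the tab's top. Axes as the holder's. Pinch it from above across its 8 mm.
- pointer (a point): Tip of the yellow pointer on the sliding jaw's +y end, above the scale (z = 33.5, y = 75). It moves with the jaw; axes as the holder's.
- mark (a point): The mark: the white line on the red size clip (8 mm wide in x; y = 75 to 89, top at z = 35) on the scale rail's outer edge, given at the pointer's own y and height, so that the two points coincide when level. It lies 25 to 55 mm from the shut pointer along the holder's -x. Axes as the holder's. The clip slips along the rail if pushed (6 N).
- reject_board: Green circuit board 70 (x) x 100 (y) x 2.4 mm, about 170 g, flat across both jaws. Origin: centre of underside, z up. Its central transformer (black, yellow tape, red sticker), 30 (x) x 26 (y) mm, top 30 mm above the underside, is gripped along y; parts under 5 mm out to 41 mm either side in y, then heat sink (-y, 27 mm high) and terminal block (+y, 15 mm); capacitors 21 mm high near corners.
- reject_bin: Red open reject bin, heavy, fixed; 200 (x) x 160 (y) x 70 mm outside, rim lip to 211 x 172 mm, walls 5 mm, inside 190 x 150 mm. Origin: centre of its underside on the bench, z up.
- bin_floor (a point): Centre of the reject bin's inner floor, 5 mm above the bench; axes as the bin's.
- solder_reel: Reel of solder with black flanges, standing on its flat side, 62 mm across, 36 mm high; bystander. Origin: centre of its underside.
- flux_bottle: Small green flux bottle with a white label and red cap, 42 mm across, 95 mm high, upright; bystander. Origin: centre of its underside.
- multimeter: Yellow hand multimeter lying on its back, 150 (x) x 78 (y) x 47 mm; bystander. Origin: centre of its underside.
- screwdriver: Screwdriver lying on the bench along its own x, about 200 mm long; bystander.

How it is judged:
By the outcome, as a careful person would: the job done as asked, in the order asked, and still so for the second after the job is handed in, while the arm keeps its last pose, push and grip.
It also fails if it takes over 48 s, if anything falls off the work surface, if the arm or the gripper's body presses on something with over 40 N, if the wrist force passes 120 N, or if a joint passes its speed limit or range.

## Robot

A 6-joint arm with a two-finger parallel gripper is mounted at the origin on the work surface. World frame = base frame: x ahead of the robot, y to its left, z up, the work surface at z = 0. Lengths are in m, angles in rad, forces in N, time in s.
With the tool pointing down it reaches from about 0.3 to 0.775 m from the base axis. Payload 14.6 kg.
Tool frame: the origin (TCP) lies on the centre line of the jaws, within the pads' length; the fingertips stand 19 mm ahead of it and the grasp point (between the pads) is the TCP; z points along the fingers, y is the direction in which the jaws open and shut (so a half turn about z gives the same grasp; the last joint's range is limited). The gripper opens to 94 mm and grips with 3 to 60 N. Pads are 16 mm wide; open, the fingers measure 119 mm over their backs; the gripper's body (75 mm by 177 mm) begins 78 mm behind the grasp point.
Start: joints at [-1.283, 0.3, 1.521, -0, 1.321, -0.067], TCP at [0.191, -0.516, 0.224] pointing down, gripper open.
Joint ranges: [-3.03, 3.03], [-0.79, 2.21], [0.23, 2.52], [-1.04, 4.18], [0, 3.07], [-2.55, 2.55]. Speed limits (rad/s): [2.22, 2.22, 2.57, 3.14, 3.14, 3.14].

## Interface

Orientations are given as [roll, pitch, yaw] about the fixed x, y, z axes, in that order (R = Rz(yaw) Ry(pitch) Rx(roll)).
In Python, from station import ctrl gives the robot as it stands. The module is installed in compiled form; this text tells all that it offers.
- The arm moves only by the shell command python3 -m creep 'ROWS' [FORCE]. ROWS is a JSON object of lists of equal length, an entry for each row: "translation": the shift along the world's x, y, z in mm, a list of three; "yaw": the turn about the world's z in rad; "gripper": the closure in counts, from 0 (fully open) to 255 (shut). A call has 1 to 5 rows; each row is the pose to reach, as a shift and turn from the pose measured when the call began; what a row does not reach only later rows make up. A row lasts 1/12 s, in which the tool goes at most 41.7 mm and 7.16 degrees, less where a joint would pass 70% of its speed; a pose out of reach is approached as far as the arm can. A call with a gripper value outside its range is refused whole. The fingers move at their own pace and stop on an object; FORCE is the grip in N (left out, the last holds). Time passes only in rows, so rows that repeat a pose let the fingers close. It gives the time, the measured TCP pose, the force and the opening at its end, in the units of the state.
- ctrl.get_obs(): the state, without advancing time (a new reading comes with each control period).
- ctrl.camera(name): name is "scene" or "top"; returns a dict with "pixels" (480x640x3 uint8, red, green, blue), "depth" (480x640 float32, m along the optical axis (not along the pixel's ray), 0 where there is no reading), "fx", "fy", "cx", "cy" (pixels), "R" (3x3) and "t" (3): a world point X has camera coordinates R X + t. Camera axes: x right, y down, z forward; pixel columns grow to the right and rows downward; lengths in m; the calibration is good to about 2 mm. A picture is of the moment at which its call begins.
- ctrl.hand_in(): hands the job in, once; it reports no verdict.
The state is a dict: "time_s": time; "qpos": joint angles; "joint_vel": joint speeds; "tau": joint torques, N m; "ee_pos": TCP position; "eef_rot": TCP orientation; "force": force on the tool from outside, world axes, zero at the start; "moment": the same for the moment, N m; "grip_width": finger opening in m.
Only numpy, scipy, OpenCV 4.12 (cv2) and the standard library are available. Lean on these libraries where they do the work, as an engineer would, in place of code of your own. Each camera call takes 0.05 s, during which the arm holds its last target. There are 200 camera calls.

## Working session

There is one attempt and no reset: what is moved stays moved. The work goes in short steps, Python scripts to look and compute and a shell command to move; the robot and the scene stay as the last step left them, time stands still between calls to the robot, and variables do not carry over. Pictures are saved under pics/ and viewed, about 8 in all and at most 12, crops included, and the job is handed in when it is done.

```bash
mkdir -p pics
cat > h.py <<'E'
import numpy as np, cv2
from station import ctrl
def shot(n,tag):
    c=ctrl.camera(n); cv2.imwrite(f'pics/{tag}.png',c['pixels'][:,:,::-1]); np.savez(f'pics/{tag}.npz',**c); return c
def cloud(c):
    v,u=np.mgrid[:480,:640]; d=c['depth']
    P=np.stack([(u-c['cx'])/c['fx']*d,(v-c['cy'])/c['fy']*d,d],-1)
    return (P-c['t'])@c['R']
def ray(c,u,v,z):
    d=np.array([(u-c['cx'])/c['fx'],(v-c['cy'])/c['fy'],1])@c['R']; o=-c['R'].T@c['t']
    return o+d*(z-o[2])/d[2]
E
python3 - <<'E'
from h import *
for n in('top','scene'):
    c=shot(n,n+'0'); print(n,c['fx'],-c['R'].T@c['t'],c['R'][2])
o=ctrl.get_obs(); print(o['time_s'],o['ee_pos'],o['eef_rot'],o['grip_width'])
E
```

```text
top 530.3632820344336 [0.2736881  0.00573731 1.56406491] [ 0.1905925  -0.01588093 -0.98154078]
scene 478.44377696277974 [1.17434209 0.42222226 1.27348545] [-0.43605468 -0.29385762 -0.85059039]
0.1 [ 0.1910312  -0.5155423   0.22394669] [-3.14058567e+00 -7.10283957e-05  3.54875678e-01] 0.09362586183410253
```

View pics/top0.png

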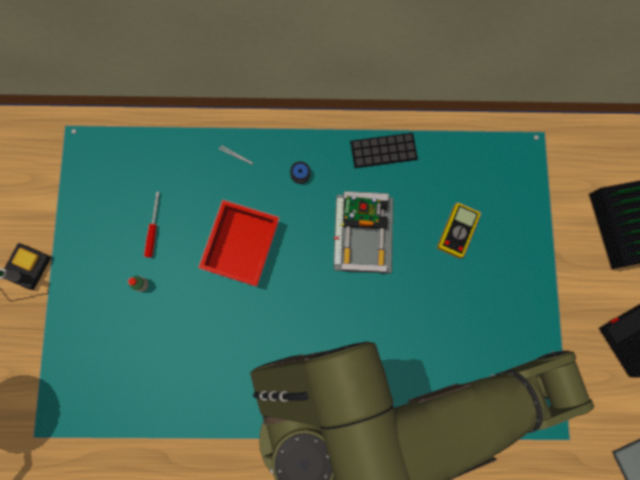

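View pics/scene0.png

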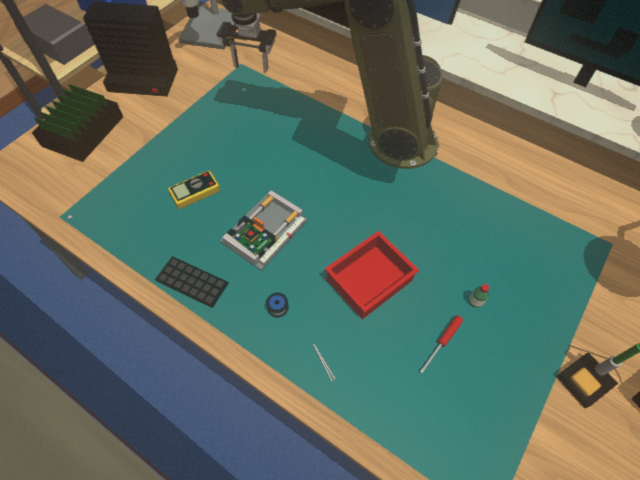

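Top view: holder at about (363,232), with the board at its far end (red sticker near (363,207)); bin about (240,244); meter (460,230); reel (300,172). Next I measure the holder and bin and enlarge the holder region.

Run:
```python
from h import *
C={n:dict(np.load(f'pics/{n}0.npz')) for n in('top','scene')}
a=cv2.imread('pics/top0.png')[180:280,320:405]; b=cv2.imread('pics/scene0.png')[185:270,215:310]
a=cv2.resize(a,(400,470),interpolation=cv2.INTER_CUBIC); b=cv2.resize(b,(400,358),interpolation=cv2.INTER_CUBIC)
o=np.zeros((470,800,3),np.uint8); o[:,:400]=a; o[:358,400:]=b; cv2.imwrite('pics/crop0.png',o)
for n,c in C.items():
    P=cloud(c); hsv=cv2.cvtColor(c['pixels'],cv2.COLOR_RGB2HSV); H,S,V=[hsv[...,i].astype(int) for i in range(3)]
    ok=c['depth']>0
    red=((H<8)|(H>172))&(S>150)&(V>80)
    X,Y,Z=P[...,0],P[...,1],P[...,2]
    print(n,'bench z',np.median(Z[(H>80)&(H<95)&(S>120)&ok]))
    # bin: rim points
    box=(X>.3)&(X<.85)&(Y>-.05)&(Y<.4)&ok
    rim=P[red&box&(Z>.06)&(Z<.08)]; print('rim',len(rim),cv2.minAreaRect(rim[:,:2].astype(np.float32)))
    fl=P[red&box&(Z<.015)]; print('floor',len(fl),np.median(fl,0),cv2.minAreaRect(fl[:,:2].astype(np.float32)))
    hb=(X>.45)&(X<.85)&(Y<-.03)&(Y>-.27)&ok
    hp=P[hb&(Z>.02)&(Z<.13)]; print('holder >20mm',len(hp),cv2.minAreaRect(hp[:,:2].astype(np.float32)),np.percentile(hp[:,2],[50,90,99,100]))
    for nm,m in (('stick',red&hb),('orange',(H>8)&(H<20)&(S>150)&(V>120)&hb),('yellow',(H>=20)&(H<35)&(S>120)&(V>100)&hb),('green',(H>40)&(H<78)&(S>100)&hb),('white',(S<50)&(V>190)&hb)):
        k,l,st,ce=cv2.connectedComponentsWithStats(m.astype(np.uint8))
        for i in range(1,k):
            if st[i,4]>2: print(nm,st[i,4],ce[i].round(1),P[l==i].mean(0).round(4))
```

```text
top bench z 0.001396488320686267
rim 977 ((0.5432137250900269, 0.18787150084972382), (0.17121446132659912, 0.20755644142627716), 73.07401275634766)
floor 2936 [0.54813686 0.19139639 0.00566448] ((0.5488219857215881, 0.18490976095199585), (0.15757010877132416, 0.19411949813365936), 73.33462524414062)
holder >20mm 2654 ((0.6596755385398865, -0.17454135417938232), (0.167894646525383, 0.38435986638069153), 87.5757827758789) [0.04858505 0.06465165 0.08573031 0.08995488]
stick 42 [362.9 206. ] [ 0.6501 -0.1674  0.082 ]
orange 47 [365.8 222.4] [ 0.6014 -0.175   0.0826]
orange 6 [349.  252.5] [ 0.5221 -0.1309  0.0308]
orange 7 [381.  250.9] [ 0.526  -0.2233  0.0422]
orange 12 [382.5 260.2] [ 0.4992 -0.2279  0.0372]
yellow 7 [363. 220.] [ 0.615  -0.1704  0.0538]
yellow 5 [342.6 224.2] [ 0.6027 -0.111   0.0496]
yellow 55 [346.5 254.9] [ 0.5128 -0.1225  0.0444]
yellow 50 [380.7 257.1] [ 0.5073 -0.2219  0.0437]
green 385 [361.  209.7] [ 0.6457 -0.1648  0.0548]
green 8 [345.5 203.8] [ 0.6614 -0.1189  0.0612]
scene bench z 7.216102813263807e-05
rim 1003 ((0.5454138517379761, 0.191645085811615), (0
[... 375 characters left out ...]
08595167]
stick 17 [250.6 232.8] [ 0.6505 -0.1633  0.0801]
orange 7 [293.6 214.1] [ 0.502  -0.116   0.0408]
orange 66 [258.2 224.1] [ 0.6067 -0.1714  0.0658]
orange 3 [289.7 218. ] [ 0.5197 -0.1182  0.0387]
yellow 17 [253.6 238.3] [ 0.6536 -0.1519  0.0642]
yellow 7 [275.9 238.4] [ 0.6064 -0.1063  0.043 ]
green 39 [246.6 227.6] [ 0.6306 -0.1991  0.0524]
green 10 [254.5 229. ] [ 0.6216 -0.1752  0.0541]
green 137 [251.3 240.9] [ 0.6594 -0.1576  0.0515]
green 62 [261.2 246.5] [ 0.6585 -0.1203  0.0535]
white 16 [273.4 194.3] [ 0.4783 -0.2129  0.0444]
white 26 [291.8 205.8] [ 0.4806 -0.1382  0.0436]
white 250 [281.3 239.3] [ 0.5924 -0.0964  0.0296]
white 102 [236.5 244.2] [ 0.6926 -0.1882  0.0493]
```

View pics/crop0.png

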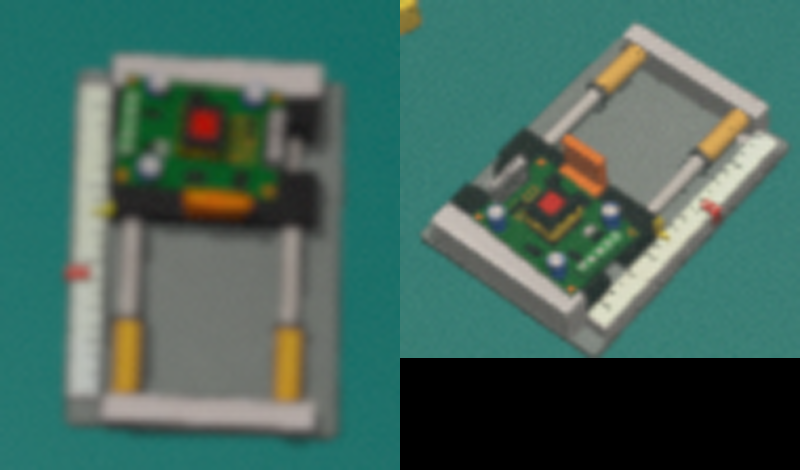

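The crop shows the tab at crop (217,203) beside the board, the pointer at (107,209), the red clip at (77,272), and the heat sink on the -y side. One last measurement before moving: yaws, and pointer and mark by ray at z = 33.5 to 35 mm.

```bash
cat > pm.py <<'E'
from h import *
def pm(c,show=True):
    P=cloud(c); hsv=cv2.cvtColor(c['pixels'],cv2.COLOR_RGB2HSV); H,S,V=[hsv[...,i].astype(float) for i in range(3)]
    v,u=np.mgrid[:480,:640]; d=np.stack([(u-c['cx'])/c['fx'],(v-c['cy'])/c['fy'],np.ones((480,640))],-1)@c['R']; o=-c['R'].T@c['t']
    Q=o+d*((.034-o[2])/d[...,2])[...,None]   # points at scale height
    X,Y=Q[...,0],Q[...,1]
    # holder-frame strip, approx yaw -.043, origin (.5905,-.1755)
    a=-.043; h=np.array([.5895,-.1755]); xx=(X-h[0])*np.cos(a)+(Y-h[1])*np.sin(a); yy=-(X-h[0])*np.sin(a)+(Y-h[1])*np.cos(a)
    rgb=c['pixels'].astype(float); out={}
    strip=(xx>-90)&(abs(xx)<.09)
    for nm,w,lo,hi in (('clip',np.clip(rgb[...,0]-np.maximum(rgb[...,1],rgb[...,2])-40,0,None),.068,.094),
                 ('ptr',np.clip(np.minimum(rgb[...,0],rgb[...,1])-rgb[...,2]-45,0,None),.062,.084)):
        m=strip&(yy>lo)&(yy<hi)&(w>0); 
        k,l,st,ce=cv2.connectedComponentsWithStats(m.astype(np.uint8))
        for i in range(1,k):
            s=l==i
            if st[i,4]>=3: print(nm,st[i,4],'px',(np.average(u[s],weights=w[s]).round(2),np.average(v[s],weights=w[s]).round(2)),'hx,hy mm',(1e3*np.average(xx[s],weights=w[s])).round(1),(1e3*np.average(yy[s],weights=w[s])).round(1))
E
python3 - <<'E'
from pm import *
for n in('top','scene'):
    c=dict(np.load(f'pics/{n}0.npz')); print(n); pm(c)
    P=cloud(c); X,Y,Z=P[...,0],P[...,1],P[...,2]; hsv=cv2.cvtColor(c['pixels'],cv2.COLOR_RGB2HSV); H,S,V=[hsv[...,i].astype(int) for i in range(3)]
    hb=(X>.45)&(X<.75)&(Y<-.06)&(Y>-.27)
    for nm,m in (('green',(H>35)&(H<80)&(S>100)&hb),('holder',hb&(Z>.008)&(Z<.12)),('jawtop+',hb&(Z>.052)&(Z<.1))):
        k,l,st,ce=cv2.connectedComponentsWithStats(cv2.morphologyEx(m.astype(np.uint8),cv2.MORPH_CLOSE,np.ones((3,3))))
        i=1+st[1:,4].argmax(); p=P[(l==i)&m]; print(nm,len(p),np.round(cv2.minAreaRect(p[:,:2].astype(np.float32))[0],4),cv2.minAreaRect(p[:,:2].astype(np.float32))[1:])
    tr=P[hb&(Z>.074)&(Z<.09)]; print('tall',len(tr)); 
    t=tr[(tr[:,0]>.625)]; print('transf',len(t),np.median(t,0),cv2.minAreaRect(t[:,:2].astype(np.float32)))
E
```

```text
top
clip 9 px (np.float64(336.16), np.float64(237.56)) hx,hy mm -27.3 81.3
ptr 8 px (np.float64(342.31), np.float64(224.17)) hx,hy mm 13.9 64.8
green 434 [ 0.6469 -0.1673] ((0.10171328485012054, 0.06816457957029343), 84.91752624511719)
holder 4322 [ 0.5897 -0.1731] ((0.19017601013183594, 0.25989076495170593), 88.53936767578125)
jawtop+ 900 [ 0.6478 -0.1768] ((0.12763328850269318, 0.10178308933973312), 87.35379028320312)
tall 168
transf 123 [ 0.64832318 -0.16769914  0.080257  ] ((0.653126060962677, -0.1747053861618042), (0.07944662868976593, 0.05146056413650513), 86.11116790771484)
scene
clip 11 px (np.float64(288.71), np.float64(234.09)) hx,hy mm -26.1 87.1
ptr 9 px (np.float64(276.72), np.float64(239.36)) hx,hy mm 10.9 70.0
green 247 [ 0.6499 -0.1623] ((0.09817597270011902, 0.06947681307792664), 85.78028869628906)
holder 3398 [ 0.5865 -0.1697] ((0.17515477538108826, 0.23486565053462982), 87.40178680419922)
jawtop+ 592 [ 0.6509 -0.1702] ((0.10783710330724716, 0.11993291974067688), 2.515620708465576)
tall 142
transf 103 [ 0.65190004 -0.16585062  0.0785056 ] ((0.6574844717979431, -0.17095153033733368), (0.0854514017701149, 0.045368120074272156), 83.2764663696289)
```

```bash
python3 -m creep '{"translation":[[28,21,0],[56,43,0],[84,64,0],[112,86,0],[140,107,0]],"yaw":[-0.1,-0.2,-0.3,-0.4,-0.435],"gripper":[119,119,119,119,119]}' 30
python3 -m creep '{"translation":[[28,21,0],[56,43,0],[84,64,0],[112,86,0],[140,107,0]],"yaw":[0,0,0,0,0],"gripper":[119,119,119,119,119]}'
python3 -m creep '{"translation":[[28,21,-10],[56,43,-20],[84,64,-30],[112,86,-40],[140,107,-50]],"yaw":[0,0,0,0,0],"gripper":[119,119,119,119,119]}'
```

```text
time_s: 0.52
ee_pos: [0.332, -0.4072, 0.2237]
eef_rot: [-3.14, 0.0, -0.086]
force: [-0.4, 0.3, -0.9]
grip_width: 0.064
time_s: 0.93
ee_pos: [0.4731, -0.2987, 0.2235]
eef_rot: [-3.14, 0.001, -0.086]
force: [0.8, -1.0, 0.4]
grip_width: 0.0502
time_s: 1.35
ee_pos: [0.6142, -0.1902, 0.1727]
eef_rot: [-3.14, 0.001, -0.086]
force: [0.5, -0.5, 0.1]
grip_width: 0.0503
```

```bash
python3 -m creep '{"translation":[[12,8,-10],[24,16,-20],[35,25,-38],[35,25,-38],[35,25,-38]],"yaw":[0,0,0,0,0],"gripper":[119,119,119,119,119]}'
python3 - <<'E'
from h import *
c=shot('scene','s1'); a=cv2.imread('pics/s1.png')[150:270,190:350]; cv2.imwrite('pics/s1c.png',cv2.resize(a,(800,600),interpolation=cv2.INTER_CUBIC))
E
```

```text
time_s: 1.77
ee_pos: [0.6487, -0.1648, 0.1335]
eef_rot: [-3.139, 0.004, -0.085]
force: [-0.4, -0.5, 1.1]
grip_width: 0.0502
```

View pics/s1c.png

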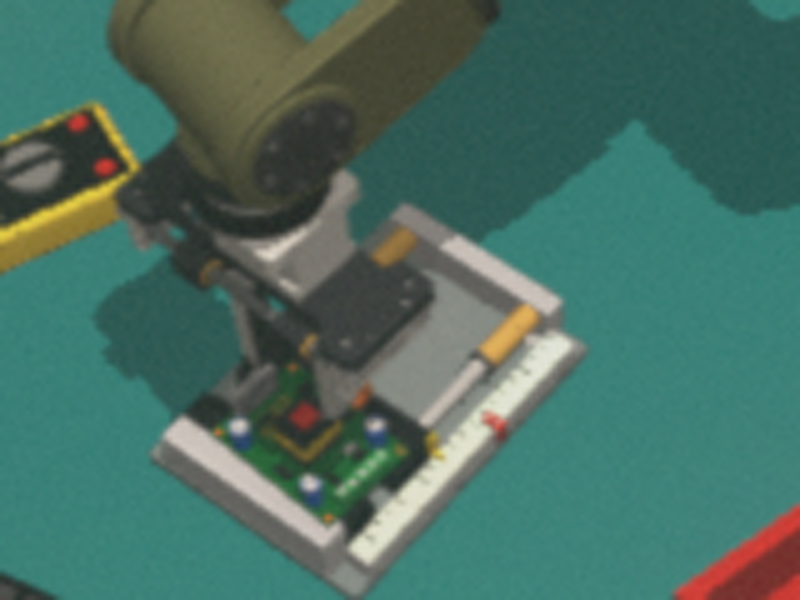

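The fingers (crop about (250,330) and (340,380)) straddle the transformer (sticker at (305,415)), well above it. Now descend.

```bash
python3 -m creep '{"translation":[[0,0,-15],[0,0,-30],[0,0,-43],[0,0,-45],[0,0,-45]],"yaw":[0,0,0,0,0],"gripper":[119,119,119,119,119]}'
python3 -m creep '{"translation":[[0,0,-4],[0,0,-8],[0,0,-10],[0,0,-10],[0,0,-10]],"yaw":[0,0,0,0,0],"gripper":[119,119,119,119,119]}'
```

```text
time_s: 2.23
ee_pos: [0.6484, -0.1659, 0.0898]
eef_rot: [-3.14, 0.003, -0.087]
force: [-0.5, -0.1, 0.4]
grip_width: 0.0503
time_s: 2.65
ee_pos: [0.6484, -0.1659, 0.0799]
eef_rot: [-3.14, 0.002, -0.087]
force: [-0.1, 0.2, 0.8]
grip_width: 0.0499
```

```bash
python3 -m creep '{"translation":[[0,0,-2],[0,0,-2],[0,0,-2],[0,0,-2],[0,0,-2]],"yaw":[0,0,0,0,0],"gripper":[119,255,255,255,255]}' 30
python3 -m creep '{"translation":[[0,0,0],[0,0,0],[0,0,4],[0,0,10],[0,0,15]],"yaw":[0,0,0,0,0],"gripper":[255,255,255,255,255]}'
```

```text
time_s: 3.07
ee_pos: [0.6484, -0.1659, 0.078]
eef_rot: [-3.14, 0.002, -0.087]
force: [-0.7, -0.2, 0.5]
grip_width: 0.0269
time_s: 3.48
ee_pos: [0.6485, -0.166, 0.0937]
eef_rot: [-3.14, 0.002, -0.087]
force: [0.3, 0.6, -2.1]
grip_width: 0.026
```

```bash
python3 -m creep '{"translation":[[0,0,15],[0,0,30],[0,0,48],[0,0,64],[0,0,75]],"yaw":[0,0,0,0,0],"gripper":[255,255,255,255,255]}'
python3 -m creep '{"translation":[[-4,16,0],[-12,42,0],[-20,72,0],[-29,102,0],[-38,130,0]],"yaw":[0,-0.05,-0.1,-0.15,-0.21],"gripper":[255,255,255,255,255]}'
python3 -m creep '{"translation":[[-8,28,0],[-17,56,0],[-25,84,0],[-34,112,0],[-42,140,0]],"yaw":[0,0,0,0,0],"gripper":[255,255,255,255,255]}'
python3 -m creep '{"translation":[[-8,26,0],[-15,50,0],[-20,70,0],[-24,86,0],[-24,86,0]],"yaw":[0,0,0,0,0],"gripper":[255,255,255,255,255]}'
python3 - <<'E'
from h import *
c=shot('scene','s2'); a=cv2.imread('pics/s2.png')[140:320,280:520]; cv2.imwrite('pics/s2c.png',cv2.resize(a,(800,600),interpolation=cv2.INTER_CUBIC))
E
```

```text
time_s: 3.9
ee_pos: [0.6489, -0.1661, 0.1712]
eef_rot: [-3.14, -0.0, -0.087]
force: [0.8, 0.6, -1.0]
grip_width: 0.0259
time_s: 4.32
ee_pos: [0.6103, -0.0347, 0.1714]
eef_rot: [-3.14, -0.0, -0.299]
force: [0.8, 0.4, -1.4]
grip_width: 0.0256
time_s: 4.73
ee_pos: [0.5676, 0.1066, 0.1718]
eef_rot: [-3.14, -0.0, -0.299]
force: [1.0, 0.4, -1.9]
grip_width: 0.0258
time_s: 5.15
ee_pos: [0.5428, 0.1951, 0.1721]
eef_rot: [-3.139, -0.0, -0.297]
force: [-0.7, -0.6, -0.6]
grip_width: 0.0258
```

View pics/s2c.png

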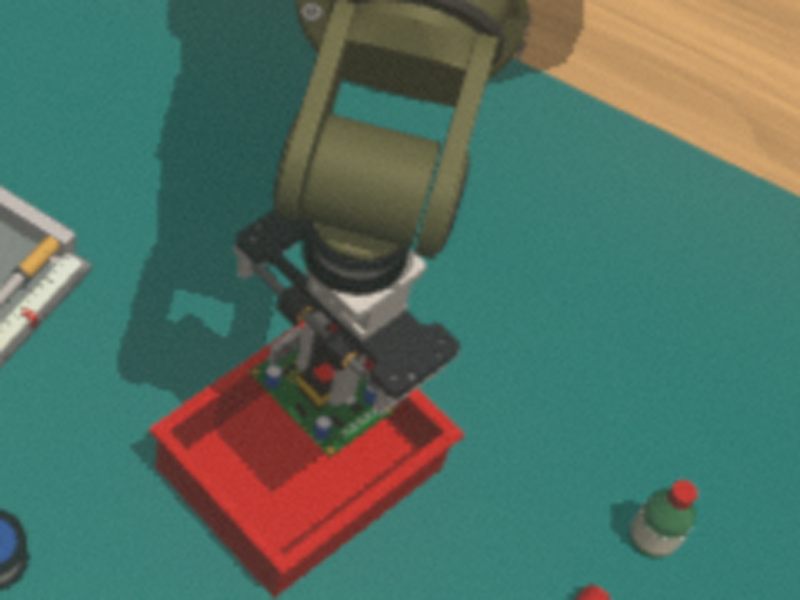

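The board hangs level and parallel to the bin; it only looks offset because it is 14 cm up. Lower it into the bin.

```bash
python3 -m creep '{"translation":[[1,-3,-18],[1,-5,-45],[1,-5,-72],[1,-5,-95],[1,-5,-110]],"yaw":[0,0,0,0,0],"gripper":[255,255,255,255,255]}'
python3 -m creep '{"translation":[[0,0,-8],[0,0,-16],[0,0,-22],[0,0,-25],[0,0,-25]],"yaw":[0,0,0,0,0],"gripper":[255,255,255,255,255]}'
python3 -m creep '{"translation":[[0,0,-1],[0,0,-2],[0,0,-3],[0,0,-3],[0,0,-3]],"yaw":[0,0,0,0,0],"gripper":[255,255,255,255,255]}'
```

```text
time_s: 5.62
ee_pos: [0.5437, 0.1873, 0.0598]
eef_rot: [-3.141, 0.001, -0.298]
force: [-0.9, 0.5, -0.7]
grip_width: 0.0255
time_s: 6.03
ee_pos: [0.5438, 0.1872, 0.0348]
eef_rot: [-3.141, 0.001, -0.298]
force: [-0.2, 0.2, -1.6]
grip_width: 0.0257
time_s: 6.45
ee_pos: [0.5443, 0.1873, 0.033]
eef_rot: [-3.141, 0.0, -0.298]
force: [-2.6, -1.4, 7.4]
grip_width: 0.0258
```

Contact at the expected height (7.4 N). Release and rise.

```bash
python3 -m creep '{"translation":[[0,0,1],[0,0,1],[0,0,1],[0,0,1],[0,0,1]],"yaw":[0,0,0,0,0],"gripper":[119,119,119,119,119]}'
python3 -m creep '{"translation":[[0,0,8],[0,0,30],[0,0,65],[0,0,100],[0,0,140]],"yaw":[0,0,0,0,0],"gripper":[119,119,119,119,119]}'
python3 -m creep '{"translation":[[4,-20,0],[10,-50,0],[14,-80,0],[18,-110,0],[22,-140,0]],"yaw":[0.12,0.24,0.36,0.48,0.6],"gripper":[119,119,119,119,119]}'
python3 - <<'E'
from h import *
c=shot('scene','s3'); a=cv2.imread('pics/s3.png')[200:330,300:460]; cv2.imwrite('pics/s3c.png',cv2.resize(a,(738,600),interpolation=cv2.INTER_CUBIC))
P=cloud(c);X,Y,Z=P[...,0],P[...,1],P[...,2];hsv=cv2.cvtColor(c['pixels'],cv2.COLOR_RGB2HSV);H,S,V=[hsv[...,i].astype(int) for i in range(3)]
m=(H>40)&(H<78)&(S>100)&(Y>.1)&(Y<.27)&(X>.44)&(X<.65)&(Z<.1);p=P[m];print(len(p),np.percentile(p[:,2],[5,25,50,75,95]),cv2.minAreaRect(p[:,:2].astype(np.float32)))
q=p[p[:,2]<.013]; print(np.linalg.lstsq(np.c_[q[:,:2]-q[:,:2].mean(0),np.ones(len(q))],q[:,2],rcond=None)[0])
E
```

```text
time_s: 6.87
ee_pos: [0.5442, 0.1873, 0.0339]
eef_rot: [-3.141, 0.0, -0.298]
force: [0.5, 0.9, -0.1]
grip_width: 0.0503
time_s: 7.28
ee_pos: [0.5436, 0.1871, 0.1752]
eef_rot: [-3.141, 0.002, -0.298]
force: [0.9, 0.4, -0.3]
grip_width: 0.0502
time_s: 7.7
ee_pos: [0.5655, 0.0458, 0.176]
eef_rot: [3.142, 0.001, 0.308]
force: [0.4, -0.4, 0.1]
grip_width: 0.0501
204 [0.00252168 0.00529283 0.00678782 0.00879424 0.01246897] ((0.5464905500411987, 0.18907678127288818), (0.09671130776405334, 0.06821014732122421), 70.59007263183594)
[0.01501509 0.0108688  0.00679512]
```

View pics/s3c.png

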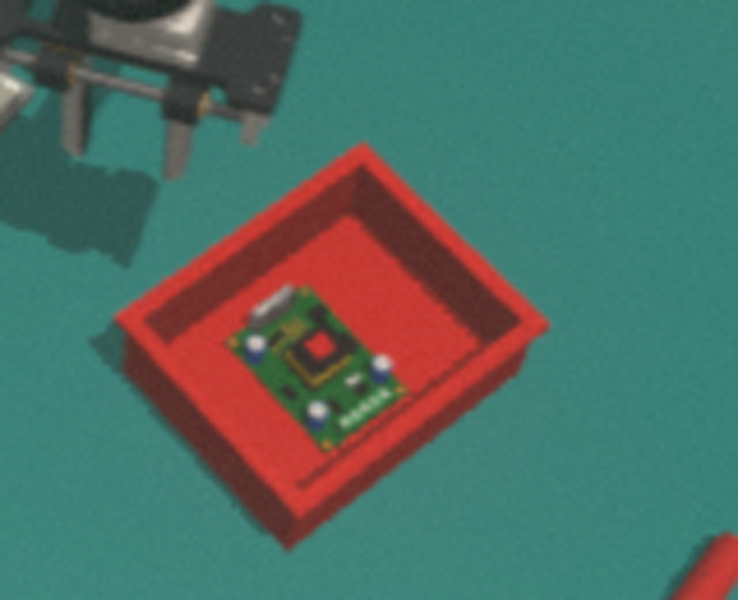

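The board lies flat, parts up, on the bin floor (green surface z ≈ 6.8 mm, tilt ~1°). Now refine the tab position.

Run:
```python
from pm import *
for n in('top','scene'):
    c=shot(n,n+'4'); print(n); pm(c)
    P=cloud(c);X,Y,Z=P[...,0],P[...,1],P[...,2];hsv=cv2.cvtColor(c['pixels'],cv2.COLOR_RGB2HSV);H,S,V=[hsv[...,i].astype(int) for i in range(3)]
    m=(H>3)&(H<21)&(S>120)&(V>90)&(X>.57)&(X<.64)&(Y<-.14)&(Y>-.21)
    p=P[m];v,u=np.nonzero(m);print(len(p),u.min(),u.max(),v.min(),v.max(),np.percentile(p,[5,50,95],0).round(4).tolist())
    t=p[p[:,2]>.079];print('top edge',len(t),t.mean(0),cv2.minAreaRect(t[:,:2].astype(np.float32)))
    # hull of mask cast at z=.084
    e=np.array([ray(c,a,b,.084)[:2] for a,b in zip(u,v)],np.float32); print('ray84',cv2.minAreaRect(e))
    hb=(X>.45)&(X<.75)&(Y<-.06)&(Y>-.27)
    for nm,lo,hi in(('jaw/blocks',.04,.056),):
        q=P[hb&(Z>lo)&(Z<hi)]; print(nm,cv2.minAreaRect(q[:,:2].astype(np.float32)))
a=cv2.imread('pics/top4.png')[185:280,320:405]; b=cv2.imread('pics/scene4.png')[185:270,215:310]
o=np.zeros((450,800,3),np.uint8); o[:447,:400]=cv2.resize(a,(400,447),interpolation=cv2.INTER_CUBIC); o[:358,400:]=cv2.resize(b,(400,358),interpolation=cv2.INTER_CUBIC); cv2.imwrite('pics/crop4.png',o)
```

```text
top
clip 6 px (np.float64(335.98), np.float64(237.51)) hx,hy mm -27.2 81.9
ptr 6 px (np.float64(341.71), np.float64(224.54)) hx,hy mm 12.7 66.5
76 359 373 220 225 [[0.597, -0.1946, 0.0484], [0.6019, -0.1764, 0.0805], [0.6161, -0.1588, 0.0911]]
top edge 43 [ 0.60109837 -0.17518665  0.08485623] ((0.6011280417442322, -0.17512451112270355), (0.03497326374053955, 0.009126964025199413), 89.79006958007812)
ray84 ((0.600922167301178, -0.175431489944458), (0.014649777673184872, 0.0402211956679821), 0.630643904209137)
jaw/blocks ((0.5849118232727051, -0.1696055382490158), (0.13847719132900238, 0.2318655103445053), 87.34194946289062)
scene
clip 10 px (np.float64(288.4), np.float64(233.96)) hx,hy mm -25.9 86.1
ptr 10 px (np.float64(276.73), np.float64(239.4)) hx,hy mm 11.0 70.2
111 252 263 217 231 [[0.6004, -0.1886, 0.0496], [0.6067, -0.1712, 0.063], [0.6148, -0.1559, 0.0863]]
top edge 30 [ 0.60451246 -0.17306911  0.08291029] ((0.6035794615745544, -0.17171935737133026), (0.03160909563302994, 0.010684731416404247), 87.72624206542969)
ray84 ((0.6156546473503113, -0.163291335105896), (0.051857370883226395, 0.029907137155532837), 87.27484130859375)
jaw/blocks ((0.5864851474761963, -0.17109587788581848), (0.13371604681015015, 0.23369665443897247), 87.13579559326172)
```

View pics/crop4.png

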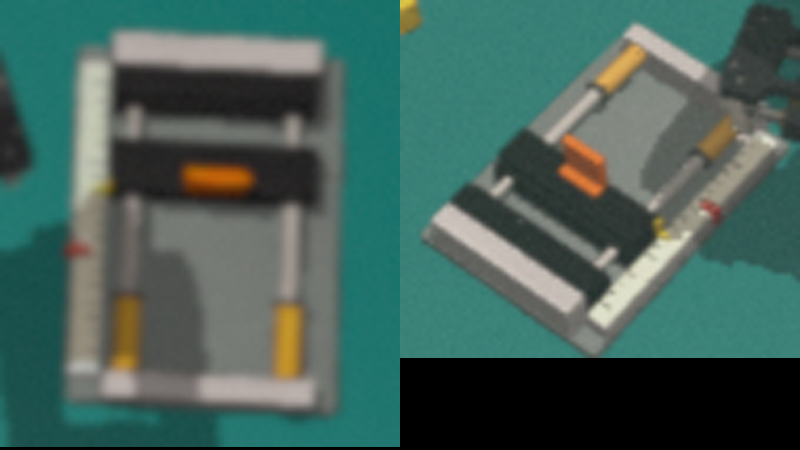

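Board is off; tab at crop (217,178), pointer (103,187), clip (77,250): unmoved. Tab about (0.6025, -0.1735). Move over it with a quarter turn.

```bash
python3 -m creep '{"translation":[[3,-20,0],[7,-40,0],[10,-60,0],[14,-80,0],[17,-100,0]],"yaw":[0.115,0.23,0.345,0.46,0.575],"gripper":[119,119,119,119,119]}'
python3 -m creep '{"translation":[[3,-20,0],[7,-40,-5],[10,-60,-15],[14,-80,-25],[17,-100,-30]],"yaw":[0.115,0.23,0.345,0.46,0.575],"gripper":[119,119,119,119,119]}'
python3 -m creep '{"translation":[[2,-12,-6],[3,-19,-14],[3,-19,-20],[3,-19,-20],[3,-19,-20]],"yaw":[0.065,0.065,0.065,0.065,0.065],"gripper":[119,119,119,119,119]}'
```

```text
time_s: 8.27
ee_pos: [0.5829, -0.054, 0.1761]
eef_rot: [3.142, 0.001, 0.878]
force: [0.4, -0.6, -0.2]
grip_width: 0.0497
time_s: 8.68
ee_pos: [0.6, -0.1536, 0.1453]
eef_rot: [-3.141, 0.001, 1.457]
force: [0.5, 0.3, 0.2]
grip_width: 0.0501
time_s: 9.1
ee_pos: [0.603, -0.1715, 0.1252]
eef_rot: [-3.14, 0.0, 1.52]
force: [-0.1, -0.2, 0.6]
grip_width: 0.0502
```

```bash
python3 -m creep '{"translation":[[0,-2,-12],[0,-2,-26],[0,-2,-38],[0,-2,-45],[0,-2,-45]],"yaw":[0,0,0,0,0],"gripper":[119,119,119,119,119]}'
python3 -m creep '{"translation":[[0,0,-3],[0,0,-6],[0,0,-7],[0,0,-7],[0,0,-7]],"yaw":[0,0,0,0,0],"gripper":[119,119,119,119,119]}'
python3 -m creep '{"translation":[[0,0,0],[0,0,0],[0,0,0],[0,0,0],[0,0,0]],"yaw":[0,0,0,0,0],"gripper":[255,255,255,255,255]}' 10
python3 -m creep '{"translation":[[0,0,0],[0,0,0],[0,0,0],[0,0,0],[0,0,0]],"yaw":[0,0,0,0,0],"gripper":[255,255,255,255,255]}' 10
```

```text
time_s: 9.52
ee_pos: [0.6023, -0.1729, 0.0782]
eef_rot: [-3.137, -0.0, 1.52]
force: [-0.1, 1.2, -0.0]
grip_width: 0.0505
time_s: 9.93
ee_pos: [0.6024, -0.1729, 0.0715]
eef_rot: [-3.138, -0.0, 1.52]
force: [0.4, 0.3, -0.6]
grip_width: 0.0498
time_s: 10.35
ee_pos: [0.6024, -0.173, 0.0716]
eef_rot: [-3.138, -0.0, 1.52]
force: [-0.2, -0.5, 0.3]
grip_width: 0.0203
time_s: 10.77
ee_pos: [0.6027, -0.173, 0.0716]
eef_rot: [-3.139, -0.0, 1.52]
force: [3.4, -0.7, -2.9]
grip_width: 0.008
```

Gripped at 8 mm, the tab's thickness. Firm the grip and pull 30 mm along the holder's -x, then re-measure.

```bash
python3 -m creep '{"translation":[[0,0,0],[0,0,0],[-3,0.1,0],[-6,0.3,0],[-10,0.5,0]],"yaw":[0,0,0,0,0],"gripper":[255,255,255,255,255]}' 40
python3 -m creep '{"translation":[[-5,0.2,0],[-10,0.5,0],[-15,0.7,0],[-20,1,0],[-20,1,0]],"yaw":[0,0,0,0,0],"gripper":[255,255,255,255,255]}' 40
python3 - <<'E'
from pm import *
for n in('top','scene'):
    c=shot(n,n+'5'); print(n); pm(c)
a=cv2.imread('pics/top5.png')[185:280,320:405]; b=cv2.imread('pics/scene5.png')[185:270,215:310]
o=np.zeros((450,800,3),np.uint8); o[:447,:400]=cv2.resize(a,(400,447),interpolation=cv2.INTER_CUBIC); o[:358,400:]=cv2.resize(b,(400,358),interpolation=cv2.INTER_CUBIC); cv2.imwrite('pics/crop5.png',o)
E
```

```text
time_s: 11.18
ee_pos: [0.5926, -0.1726, 0.0716]
eef_rot: [-3.139, 0.0, 1.52]
force: [5.6, -1.0, -3.4]
grip_width: 0.0075
time_s: 11.6
ee_pos: [0.5719, -0.1717, 0.0716]
eef_rot: [-3.14, 0.0, 1.52]
force: [6.2, -2.5, -5.0]
grip_width: 0.0079
top
clip 9 px (np.float64(336.14), np.float64(237.56)) hx,hy mm -27.3 81.4
ptr 5 px (np.float64(341.49), np.float64(234.56)) hx,hy mm -17.5 66.0
scene
clip 11 px (np.float64(288.68), np.float64(234.08)) hx,hy mm -26.1 87.1
ptr 11 px (np.float64(283.22), np.float64(232.46)) hx,hy mm -20.5 70.0
```

View pics/crop5.png

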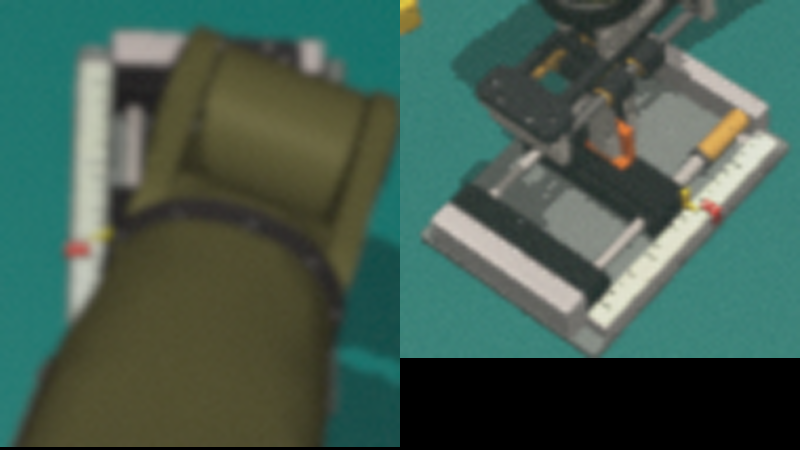

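Pointer and clip are close: the top view leaves 9.8 mm and the scene view 5.6 mm. They differ because the clip's visible centroid sits lower than the pointer's, so triangulating gives about 8.4 mm. Pull 7 mm more, then triangulate on averaged frames.

```bash
cat > tri.py <<'E'
from h import *
import sys
def grab(n,k):
    C=[ctrl.camera(n) for _ in range(k)]; c=C[0]; c['avg']=np.mean([x['pixels'].astype(float) for x in C],0); return c
def cen(c):
    rgb=c['avg']; R,G,B=rgb[...,0],rgb[...,1],rgb[...,2]
    v,u=np.mgrid[:480,:640]; r={}
    o=-c['R'].T@c['t']; d=np.stack([(u-c['cx'])/c['fx'],(v-c['cy'])/c['fy'],np.ones((480,640))],-1)@c['R']
    Q=o+d*((.034-o[2])/d[...,2])[...,None]
    box=(Q[...,0]>.53)&(Q[...,0]<.62)&(Q[...,1]>-.125)&(Q[...,1]<-.075)
    for nm,w in(('clip',R-np.maximum(G,B)*1.0-25-np.clip(G-B,0,None)),('ptr',np.minimum(R,G)-B-35)):
        w=np.clip(w,0,None)*box; m=(w>0).astype(np.uint8); k,l,st,ce=cv2.connectedComponentsWithStats(m)
        i=1+np.argmax([w[l==j].sum() for j in range(1,k)]); w=w*(l==i)
        r[nm]=np.array([(u*w).sum(),(v*w).sum()])/w.sum(); r[nm+'n']=st[i,4]
    return r
c1,c2=grab('top',8),grab('scene',8); r1,r2=cen(c1),cen(c2); print(r1,r2)
def Pm(c): return np.array([[c['fx'],0,c['cx']],[0,c['fy'],c['cy']],[0,0,1]])@np.c_[c['R'],c['t']]
X={}
for n in('clip','ptr'):
    x=cv2.triangulatePoints(Pm(c1),Pm(c2),r1[n].reshape(2,1),r2[n].reshape(2,1))[:,0]; X[n]=x[:3]/x[3]; print(n,(1e3*X[n]).round(1))
a=-.048; D=X['ptr']-X['clip']; print('remaining along -x (mm)',1e3*(D[0]*np.cos(a)+D[1]*np.sin(a)),'dy',1e3*(-D[0]*np.sin(a)+D[1]*np.cos(a)))
for n,c in(('top',c1),('scene',c2)): cv2.imwrite(f'pics/{sys.argv[1]}{n}.png',c['avg'][:,:,::-1])
E
python3 -m creep '{"translation":[[-3,0.1,0],[-5,0.2,0],[-7,0.3,0],[-7,0.3,0],[-7,0.3,0]],"yaw":[0,0,0,0,0],"gripper":[255,255,255,255,255]}' 40
python3 tri.py t6
python3 - <<'E'
import cv2
a=cv2.imread('pics/t6top.png')[222:252,322:362]; b=cv2.imread('pics/t6scene.png')[218:248,268:308]
cv2.imwrite('pics/c6.png',cv2.hconcat([cv2.resize(x,(400,300),interpolation=cv2.INTER_CUBIC) for x in(a,b)]))
E
```

```text
time_s: 12.12
ee_pos: [0.5653, -0.1714, 0.0716]
eef_rot: [-3.14, 0.0, 1.52]
force: [8.1, -1.5, -5.6]
grip_width: 0.0079
{'clip': array([335.91550523, 237.57404181]), 'clipn': np.int32(13), 'ptr': array([341.27893602, 236.92451474]), 'ptrn': np.int32(12)} {'clip': array([288.84524766, 234.27443106]), 'clipn': np.int32(15), 'ptr': array([284.19940807, 230.31964484]), 'ptrn': np.int32(14)}
clip [565.7 -91.   28.7]
ptr [ 566.4 -106.8   37.7]
remaining along -x (mm) 1.4360103504017463 dy -15.7149827530367[ WARN:0@7.523] global loadsave.cpp:1063 imwrite_ Unsupported depth image for selected encoder is fallbacked to CV_8U.
```

View pics/c6.png

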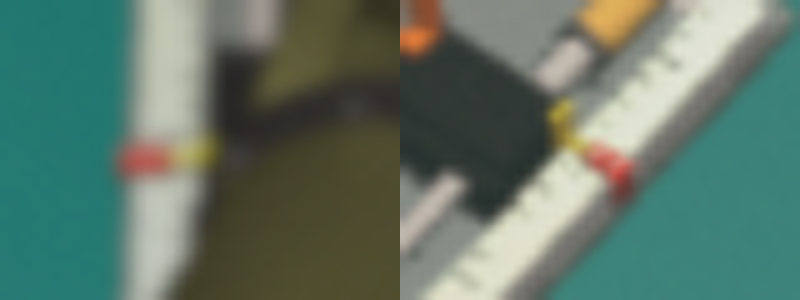

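In the top crop the yellow pointer (190,152) runs into the red clip (145,160). In the scene crop the tip (578,147) meets the clip (608,163) almost in line. The pointer has a raised foot, so I compare only the tip and the clip's top, slice by slice at their own height.

```bash
cat > sl.py <<'E'
from h import *
import sys
def go(t):
  for n in('top','scene'):
    c=dict(np.load(f'pics/{n}5.npz')); im=cv2.imread(f'pics/{t}{n}.png')[:,:,::-1].astype(np.float32)
    a=-.048; hx=np.arange(-.052,.0,.0005)+0; hy=np.arange(.055,.1,.0015)
    A,Bq=np.meshgrid(hx,hy); W=np.stack([.5895+A*np.cos(a)-Bq*np.sin(a),-.1755+A*np.sin(a)+Bq*np.cos(a),np.full_like(A,.0345)],-1)
    p=W@c['R'].T+c['t']; u=c['fx']*p[...,0]/p[...,2]+c['cx']; v=c['fy']*p[...,1]/p[...,2]+c['cy']
    g=cv2.remap(im,u.astype(np.float32),v.astype(np.float32),cv2.INTER_CUBIC); R,G,B=g[...,0],g[...,1],g[...,2]
    print(n)
    for nm,w in(('red',R-np.maximum(G,B)),('yel',np.minimum(R,G)-B)):
        w=w-np.median(w,1,keepdims=True)-8; w=np.clip(w,0,None)*(abs(A+.025)<.014)
        print(nm,[(round(1e3*y,1),round(float(s.sum()/50)),round(1e3*float((hx*s).sum()/s.sum()),1)) for y,s in zip(hy,w) if s.sum()>500])
go(sys.argv[1])
E
python3 sl.py t6
```

```text
top
red [(np.float64(74.5), 12, -27.2), (np.float64(76.0), 18, -27.3), (np.float64(77.5), 22, -27.4), (np.float64(79.0), 26, -27.5), (np.float64(80.5), 27, -27.5), (np.float64(82.0), 27, -27.6), (np.float64(83.5), 30, -27.8), (np.float64(85.0), 29, -27.9), (np.float64(86.5), 30, -28.2), (np.float64(88.0), 25, -28.3), (np.float64(89.5), 21, -28.5), (np.float64(91.0), 13, -28.6)]
yel [(np.float64(62.5), 13, -24.0), (np.float64(64.0), 16, -24.4), (np.float64(65.5), 16, -24.7), (np.float64(67.0), 15, -25.0), (np.float64(68.5), 12, -25.5), (np.float64(70.0), 10, -25.7), (np.float64(88.0), 15, -28.1), (np.float64(89.5), 20, -28.4), (np.float64(91.0), 12, -28.5)]
scene
red [(np.float64(79.0), 15, -26.8), (np.float64(80.5), 19, -26.7), (np.float64(82.0), 24, -26.4), (np.float64(83.5), 28, -26.5), (np.float64(85.0), 29, -26.6), (np.float64(86.5), 27, -26.7), (np.float64(88.0), 27, -26.5), (np.float64(89.5), 33, -26.3), (np.float64(91.0), 34, -26.1), (np.float64(92.5), 27, -25.5), (np.float64(94.0), 19, -24.1), (np.float64(95.5), 11, -22.1)]
yel [(np.float64(59.5), 12, -32.4), (np.float64(61.0), 24, -32.2), (np.float64(62.5), 30, -31.7), (np.float64(64.0), 26, -30.9), (np.float64(65.5), 21, -29.6), (np.float64(67.0), 20, -28.0), (np.float64(68.5), 19, -26.6), (np.float64(70.0), 18, -25.9), (np.float64(71.5), 15, -25.7), (np.float64(73.0), 13, -25.7), (np.float64(74.5), 12, -25.8)]
```

The tip is short by about 1.5 mm (top), 0.9 mm (scene) and 1.4 mm (triangulated). Pull 1.2 mm more.

```bash
python3 -m creep '{"translation":[[-0.7,0,0],[-1.3,0.1,0],[-1.3,0.1,0],[-1.3,0.1,0],[-1.3,0.1,0]],"yaw":[0,0,0,0,0],"gripper":[255,255,255,255,255]}' 40
python3 tri.py t7 2>/dev/null; python3 sl.py t7
```

```text
time_s: 13.33
ee_pos: [0.5641, -0.1714, 0.0716]
eef_rot: [-3.141, 0.001, 1.52]
force: [6.5, -0.9, -4.5]
grip_width: 0.0075
{'clip': array([335.8780273 , 237.55922501]), 'clipn': np.int32(13), 'ptr': array([341.20884841, 237.25439167]), 'ptrn': np.int32(13)} {'clip': array([288.84824585, 234.27304868]), 'clipn': np.int32(15), 'ptr': array([284.49572967, 229.88451541]), 'ptrn': np.int32(14)}
clip [565.8 -90.9  28.8]
ptr [ 565.2 -106.5   38.9]
remaining along -x (mm) 0.17682040263860102 dy -15.565683124893477
top
red [(np.float64(74.5), 13, -27.2), (np.float64(76.0), 18, -27.3), (np.float64(77.5), 22, -27.4), (np.float64(79.0), 25, -27.5), (np.float64(80.5), 27, -27.5), (np.float64(82.0), 28, -27.6), (np.float64(83.5), 30, -27.8), (np.float64(85.0), 28, -28.0), (np.float64(86.5), 29, -28.2), (np.float64(88.0), 25, -28.3), (np.float64(89.5), 21, -28.5), (np.float64(91.0), 13, -28.6)]
yel [(np.float64(62.5), 14, -25.0), (np.float64(64.0), 17, -25.4), (np.float64(65.5), 17, -25.8), (np.float64(67.0), 15, -26.1), (np.float64(68.5), 13, -26.5), (np.float64(70.0), 11, -26.7), (np.float64(88.0), 15, -28.1), (np.float64(89.5), 20, -28.4), (np.float64(91.0), 12, -28.5)]
scene
red [(np.float64(79.0), 14, -26.9), (np.float64(80.5), 19, -26.7), (np.float64(82.0), 24, -26.4), (np.float64(83.5), 28, -26.5), (np.float64(85.0), 29, -26.6), (np.float64(86.5), 27, -26.7), (np.float64(88.0), 28, -26.5), (np.float64(89.5), 32, -26.2), (np.float64(91.0), 33, -26.1), (np.float64(92.5), 27, -25.5), (np.float64(94.0), 19, -24.1), (np.float64(95.5), 11, -22.1)]
yel [(np.float64(59.5), 13, -33.5), (np.float64(61.0), 23, -33.4), (np.float64(62.5), 29, -33.2), (np.float64(64.0), 28, -32.8), (np.float64(65.5), 24, -31.8), (np.float64(67.0), 20, -29.9), (np.float64(68.5), 20, -28.2), (np.float64(70.0), 18, -27.3), (np.float64(71.5), 14, -26.8), (np.float64(73.0), 11, -26.3)]
```

Level to within about 0.5 mm and the clip hasn't moved. Last check of drift and bystanders, then hand in.

Run:
```python
from h import *
o=ctrl.get_obs(); print(o['time_s'],o['ee_pos'],o['grip_width'],o['force'])
c=shot('scene','s8'); a=cv2.imread('pics/scene0.png'); b=cv2.imread('pics/s8.png')
for n,(u0,u1,v0,v1) in dict(reel=(262,292,288,320),flux=(465,495,280,310),driver=(415,468,312,376),meter=(163,223,166,212)).items():
    print(n,'mean abs diff',np.abs(a[v0:v1,u0:u1].astype(int)-b[v0:v1,u0:u1]).mean().round(1))
print(ctrl.hand_in())
```

```text
14.1333 [ 0.56405565 -0.17136039  0.07159496] 0.007575862952297538 [ 7.6786311  -2.06163286 -4.64062658]
reel mean abs diff 4.1
flux mean abs diff 4.3
driver mean abs diff 4.5
meter mean abs diff 4.3
the job is handed in; nothing more can be done
None
```

The reject board is in the red bin and the jaw is held open at the size clip. I handed the job in at about 14.2 s, with the fingers still gripping the tab at 40 N.

- **Board:** I lifted it by its transformer and set it down on the bin floor. Afterwards it lay flat, parts up, with its top at about 6.8 mm and roughly 1° of tilt, which is within noise.
- **Jaw:** I pulled it about 38.6 mm open along the holder's -x.
- **Pointer against the mark:** The three readings disagreed slightly. The pointer was short by 0.2 mm by triangulation, about 0 mm in the scene view and about 0.6 mm in the top view. I left it there, since that is within the camera calibration.
- **Holding:** The arm did not drift over the last 0.8 s; the fingers stood 7.6 mm apart on the 8 mm tab, under a spring load of about 7.7 N.
- **Left alone:** The clip's pixels did not move. The image patches for the reel, bottle, multimeter and screwdriver differed from the start by only 4.1 to 4.5 grey levels, nearly the same for all four, so nothing appears to have moved.

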